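Gauge the port depth and show the tip to the reader

TASK

From the compartment tray take the long gauge rod that has a collar, push it into the inclined guide tube of the test cell until its collar stops against the tube's mouth, pause there for half a second, and draw it fully out again. Then hold the rod level with its tip over the middle of the tip reader's round window, about 30 mm above the glass and touching nothing but the gripper, and finish like that, still holding it. Leave the other rods and the beaker, jar and weight nearby where they are.

Things in the scene. Friction and masses are not known exactly. Their poses are not given: they have to be found in the camera images.
- gauge: bare metal gauge rod, 220 mm, 0.16 kg, in one of the tray's compartments (varies), axis level, tip roughly to the robot. Square handle 80 long, 28 x 28 mm; neck 12 long, 12 thick; round collar 28 diameter, 8 thick; rod 9 diameter, 120 long. Origin on the axis at the handle's centre, 18 mm above the table in the tray; +x along the axis from tip to handle end. Centre of mass about x = -20 mm
- gauge_tip (a point): centre of the gauge's tip end, at x = -180 mm in gauge; axes as gauge
- gauge_collar (a point): centre of the collar's front face (tip side, which stops on the tube's mouth), at x = -60 mm in gauge; axes as gauge
- port: fixed test cell: grey base plate 220 x 90 x 14 mm with a steel pot 80 mm wide, 78 mm tall at its robot end and an inclined steel guide tube rising away from the robot. Origin on the underside below the tube, z up; the tube lies in its x-z plane, its mouth at x = 95, z = 105 mm
- port_mouth (a point): centre of the guide tube's mouth, in the plane of its rim. z runs outwards along the tube's axis (away from the robot, 30 degrees above level); the rod goes in along -z. Bore 16 mm, flared over the last 7 mm to 21 mm; rim 29 mm outside. Tube 135 mm long: the 120 mm rod does not reach its end, only the collar stops it, at a rigid rim. Free space beyond the mouth for the rod and gripper
- reader: fixed tip reader: flat white box 130 (x) x 120 (y) x 45 mm tall; origin at the centre of its underside, z up
- reader_window (a point): centre of the round glass window (38 mm diameter in a black ring) in the reader's top, 46 mm above the table; z up
- tray: fixed grey tray 250 (x) x 258 (y) mm, 14 mm tall, walls and floor 4 mm; three compartments side by side along y, each about 81 wide and 242 mm long, one rod in each. Origin at the centre of its underside. Tray and reader stand on opposite sides of the test cell; which is on which side varies
- beaker: leave alone: glass beaker, 52 mm wide, 60 mm tall; origin at its underside
- jar: leave alone: amber glass jar with white cap, 44 mm wide, 55 mm tall; origin at its underside
- weight: leave alone: knobbed steel weight, 30 mm wide, 40 mm tall; origin at its underside
- plain_rod: leave alone: look-alike rod in the tray: same handle and same 120 mm long rod as the gauge, but NO collar; origin at the handle's centre
- short_rod: leave alone: look-alike rod in the tray: same handle and collar as the gauge, but its rod is only 50 mm long beyond the collar; origin at the handle's centre
Not all that is in view belongs to the job. Leave any pink or red look-alike of the gauge alone.

How it is judged:
By the outcome, as a careful person would: the job done as asked, in the order asked, and still so for the second after the job is handed in, while the arm keeps its last pose, push and grip.
It also fails if it takes over 51 s, if anything falls off the work surface, if the arm or the gripper's body presses on something with over 40 N, if the wrist force passes 120 N, or if a joint passes its speed limit or range.

ROBOT

A 6-joint arm with a two-finger parallel gripper is mounted at the origin on the work surface. World frame = base frame: x ahead of the robot, y to its left, z up, the work surface at z = 0. Lengths are in m, angles in rad, forces in N, time in s.
With the tool pointing down it reaches from about 0.3 to 0.775 m from the base axis. Payload 14.6 kg.
Tool frame: the origin (TCP) lies at the very end of the fingers, on their centre line; the grasp point (between the pads) lies 19 mm behind it; z points along the fingers, y is the direction in which the jaws open and shut (so a half turn about z gives the same grasp; the last joint's range is limited). The gripper opens to 94 mm and grips with 3 to 60 N. Pads are 16 mm wide; open, the fingers measure 119 mm over their backs; the gripper's body (75 mm by 177 mm) begins 78 mm behind the grasp point.
Start: joints at [-1.197, 0.3, 1.521, -0, 1.321, -0.067], TCP at [0.235, -0.497, 0.205] pointing down, gripper open.
Joint ranges: [-3.03, 3.03], [-0.79, 2.21], [0.23, 2.52], [-1.04, 4.18], [0, 3.07], [-2.55, 2.55]. Speed limits (rad/s): [2.22, 2.22, 2.57, 3.14, 3.14, 3.14].

INTERFACE

Orientations are given as [roll, pitch, yaw] about the fixed x, y, z axes, in that order (R = Rz(yaw) Ry(pitch) Rx(roll)).
In Python, from station import get_obs, vision, hand_in gives the robot as it stands.
- The arm moves only by the tool play_rows, never from a script. Its argument "moves" is a list of rows, each an object with "claw": the opening, from 0 (shut) to 1 (fully open); "linear": the shift along the tool's x, y, z in mm, a list of three; "turn": the turn, a rotation vector about the tool's x, y, z in rad, a list of three. In form: [{"claw": claw, "linear": [tx, ty, tz], "turn": [ax, ay, az]}, ...]. A call has 1 to 8 rows; each row is the pose to reach, as a shift and turn from the pose measured when the call began, along the tool's axes at that moment; what a row does not reach only later rows make up. A row lasts 1/8 s, in which the tool goes at most 62.5 mm and 10.7 degrees, less where a joint would pass 70% of its speed; a pose out of reach is approached as far as the arm can. A call with a gripper value outside its range is refused whole. The fingers move at their own pace and stop on an object; "force" is the grip in N (left out, the last holds). Time passes only in rows, so rows that repeat a pose let the fingers close. It gives the time, the measured TCP pose, the force and the opening at its end, in the units of the state.
- get_obs(): the state, without advancing time (a new reading comes with each control period).
- vision.camera(name): name is "scene" or "top"; returns the picture (420x560x3 uint8, blue, green, red); there is no depth.
- vision.camera_info(name): a dict with "camera_matrix" (3x3 intrinsics, pixels), "k1" (the pictures are not rectified: a ray, as slopes to the right and down, at radius r is drawn at 1 + k1 r^2 times it, then the intrinsics apply), "rvec" (rotation vector, rad) and "tvec" (3), from world to camera coordinates, as OpenCV has them. Camera axes: x right, y down, z forward; pixel columns grow to the right and rows downward; lengths in m; the calibration is good to about 2 mm. A picture is of the moment at which its call begins. camera_info takes no time and is no camera call.
- hand_in(): hands the job in, once; it reports no verdict.
The state is a dict: "time_s": time; "qpos": joint angles; "joint_vel": joint speeds; "tau": joint torques, N m; "ee_pos": TCP position; "eef_rot": TCP orientation; "force": force on the tool from outside, world axes, zero at the start; "moment": the same for the moment, N m; "grip_width": finger opening in m.
Only numpy, scipy, OpenCV 4.12 (cv2) and the standard library are available. Lean on these libraries where they do the work, as an engineer would, in place of code of your own. Each camera call takes 0.05 s, during which the arm holds its last target.

## Working session

There is one attempt and no reset: what is moved stays moved. The work goes in short steps, Python scripts to look and compute and a tool call to move; the robot and the scene stay as the last step left them, time stands still between calls to the robot, and variables do not carry over. Pictures are saved under pics/ and viewed, and the job is handed in when it is done.

Besides the shell and the picture viewer there is one more tool, called after ">>>" as name(argument=value, ...) on one line, values as JSON. play_rows: Moves the arm, as the interface text tells. Its arguments: {"type":"object","properties":{"moves":{"type":"array","items":{"type":"object","properties":{"claw":{"type":"number"},"linear":{"type":"array","items":{"type":"number"}},"turn":{"type":"array","items":{"type":"number"}}}}},"force":{"type":"number"}},"required":["moves"]}

```bash
mkdir -p pics; ls
python3 - <<'E'
from station import get_obs, vision
import cv2
o=get_obs(); print({k:o[k] for k in('time_s','ee_pos','eef_rot','force','grip_width')})
for n in('scene','top'):
    cv2.imwrite(f'pics/{n}0.png',vision.camera(n)); print(n,vision.camera_info(n))
E
```

```text
pics
{'time_s': 0.0, 'ee_pos': array([ 0.23456469, -0.49717883,  0.20490152]), 'eef_rot': array([-3.14045437e+00, -6.98200735e-05,  4.40787724e-01]), 'force': array([ 0.05639178, -0.12103852,  0.15711288]), 'grip_width': 0.0940336935416787}
scene {'camera_matrix': array([[408.2040386 ,   0.        , 282.42011896],
       [  0.        , 408.2040386 , 207.14613288],
       [  0.        ,   0.        ,   1.        ]]), 'k1': -0.05720522804797854, 'rvec': array([ 1.68508873,  2.17313645, -0.6180165 ]), 'tvec': array([ 0.07964205, -0.33569565,  1.2594529 ])}
top {'camera_matrix': array([[536.58003694,   0.        , 278.06000122],
       [  0.        , 536.58003694, 203.69502427],
       [  0.        ,   0.        ,   1.        ]]), 'k1': -0.07136254460625757, 'rvec': array([ 2.18691622, -2.15553175,  0.11392969]), 'tvec': array([0.00155417, 0.46636055, 1.49978667])}
```

View pics/scene0.png

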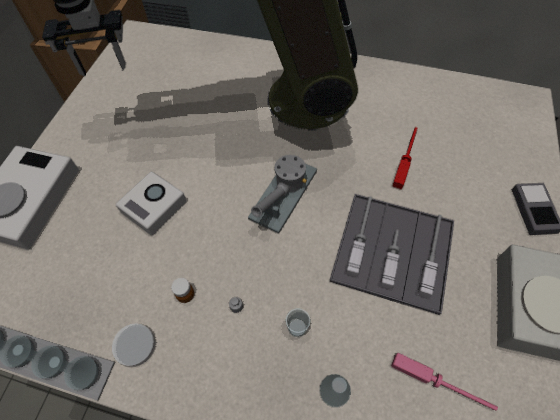

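View pics/top0.png

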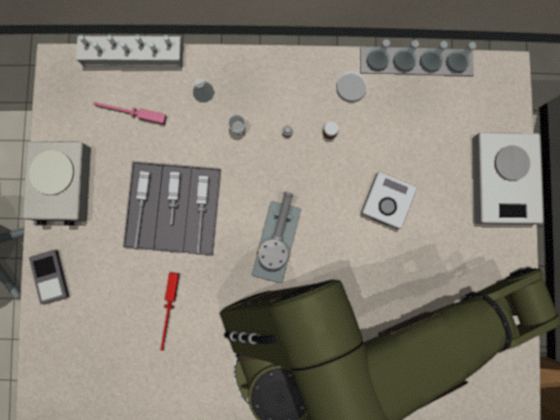

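Run:
```python
import cv2,numpy as np
a=cv2.imread('pics/top0.png')[155:262,115:230]; b=cv2.imread('pics/scene0.png')[190:315,325:460]
a=cv2.resize(a,None,fx=5,fy=5,interpolation=cv2.INTER_CUBIC);b=cv2.resize(b,None,fx=5,fy=5,interpolation=cv2.INTER_CUBIC)
cv2.imwrite('pics/c1.png',a);cv2.imwrite('pics/c2.png',b[:600])
c=cv2.imread('pics/top0.png')[180:290,240:315]
d=cv2.imread('pics/scene0.png')[145:240,240:325]
cv2.imwrite('pics/c3.png',np.hstack([cv2.resize(c,(375,550),interpolation=2),cv2.resize(cv2.resize(d,None,fx=5,fy=5,interpolation=2),(425,550))]))
```

```text
(no output)
```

View pics/c1.png

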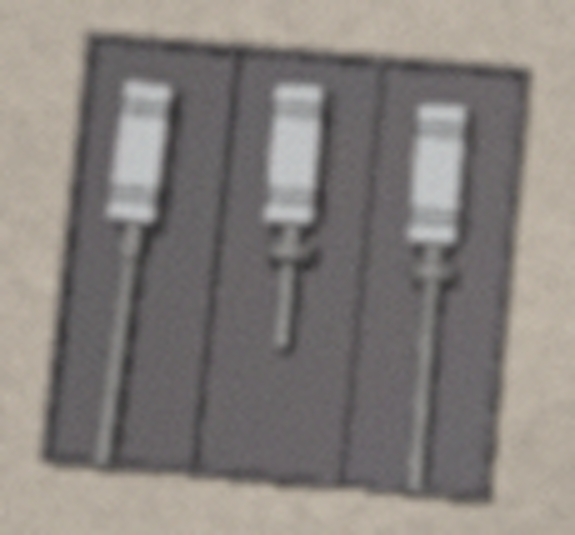

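View pics/c2.png

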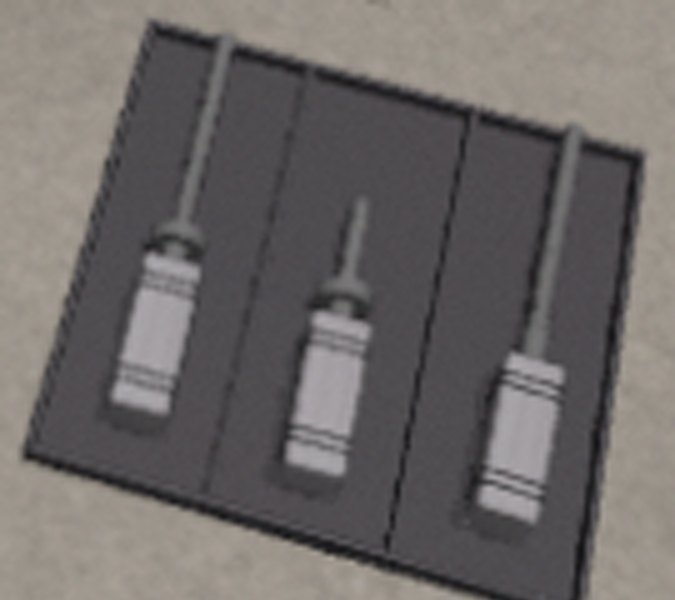

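View pics/c3.png

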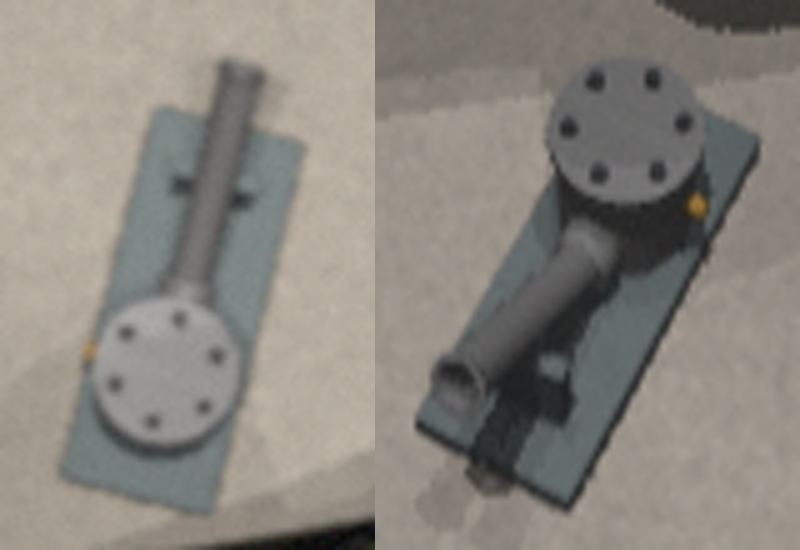

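```bash
cat > h.py <<'E'
import cv2,numpy as np
from station import vision
def ray(n,uv):
    c=vision.camera_info(n);K=c['camera_matrix'];d=np.array([c['k1'],0,0,0,0.])
    # forward: x*(1+k1 r^2) == opencv k1
    p=cv2.undistortPoints(np.array(uv,float).reshape(-1,1,2),K,d,criteria=(3,50,1e-10)) if 0 else cv2.undistortPoints(np.array(uv,float).reshape(-1,1,2),K,d)
    p=p.reshape(-1,2);R=cv2.Rodrigues(c['rvec'])[0]
    D=np.c_[p,np.ones(len(p))]@R; C=-R.T@c['tvec']; return C,D
def onz(n,uv,z):
    C,D=ray(n,uv); return C+D*((z-C[2])/D[:,2])[:,None]
def tri(uv1,uv2,n1='top',n2='scene'):
    C1,D1=ray(n1,[uv1]);C2,D2=ray(n2,[uv2]);D1=D1[0];D2=D2[0]
    s=np.linalg.lstsq(np.c_[D1,-D2],C2-C1,rcond=None)[0]
    a=C1+s[0]*D1;b=C2+s[1]*D2; return (a+b)/2,np.linalg.norm(a-b)
def proj(n,P):
    c=vision.camera_info(n);return cv2.projectPoints(np.array(P,float).reshape(-1,1,3),c['rvec'],c['tvec'],c['camera_matrix'],np.array([c['k1'],0,0,0,0.]))[0].reshape(-1,2)
E
python3 - <<'E'
from h import *
np.set_printoptions(precision=4,suppress=True)
t=cv2.imread('pics/top0.png');s=cv2.imread('pics/scene0.png')
for n,im in(('top',t),('scene',s)):
    g=im.min(2); 
    print(n,'white')
    m=(g>(165 if n=='top' else 150)).astype(np.uint8)
    m=cv2.morphologyEx(m,cv2.MORPH_CLOSE,np.ones((3,3)))
    for c in cv2.findContours(m,0,1)[0]:
        if cv2.contourArea(c)>80:
            r=cv2.minAreaRect(c);print(r,cv2.contourArea(c),onz(n,[r[0]],.032)[0])
# plate teal mask
    hsv=cv2.cvtColor(im,40);b,gg,r=[im[:,:,i].astype(int) for i in range(3)]
    m=((gg-r>10)&(b-r>5)).astype(np.uint8)
    m=cv2.morphologyEx(m,cv2.MORPH_OPEN,np.ones((2,2)))
    for c in cv2.findContours(m,0,1)[0]:
        if cv2.contourArea(c)>150:
            r=cv2.minAreaRect(c);print('plate',r);print(onz(n,cv2.boxPoints(r),.014))
E
python3 - <<'E'
import cv2,numpy as np
c=cv2.imread('pics/top0.png')[165:235,355:420]
d=cv2.imread('pics/scene0.png')[165:240,110:190]
cv2.imwrite('pics/c4.png',np.hstack([cv2.resize(c,(390,420),interpolation=2),cv2.resize(d[:70],(480,420),interpolation=2)])[:, :800])
E
```

```text
top white
((49.319236755371094, 288.50384521484375), (16.400983810424805, 19.295272827148438), 74.74488067626953) 282.5 [0.216  0.6489 0.032 ]
((202.0, 189.0), (14.0, 8.0), 90.0) 97.0 [0.5041 0.2244 0.032 ]
((173.0, 185.0), (14.0, 8.0), 90.0) 97.5 [0.5144 0.3073 0.032 ]
((142.31080627441406, 184.6351318359375), (8.055550575256348, 13.97391414642334), 9.462322235107422) 93.0 [0.5142 0.3951 0.032 ]
((390.0689697265625, 199.3275909423828), (40.85297393798828, 44.009796142578125), 21.801410675048828) 1702.0 [ 0.4826 -0.3093  0.032 ]
((49.5, 172.00001525878906), (40.305084228515625, 43.133514404296875), 45.0) 1352.5 [0.5473 0.6664 0.032 ]
((510.9079895019531, 177.00241088867188), (89.54793548583984, 58.74281311035156), 88.49256896972656) 4988.5 [ 0.5527 -0.662   0.032 ]
((331.0, 127.00000762939453), (12.727920532226562, 12.727920532226562), 45.0) 128.0 [ 0.6891 -0.1406  0.032 ]
((127.0, 47.5), (21.0, 102.0), 90.0) 1656.0 [0.9207 0.4592 0.032 ]
scene white
((121.44234466552734, 339.94940185546875), (16.29839324951172, 42.540748596191406), 22.833654403686523) 101.0 [ 0.8211 -0.221   0.032 ]
[... 213 characters left out ...]
86), 11.309932708740234) 244.5 [0.5155 0.3967 0.032 ]
((389.5000305175781, 271.5000305175781), (10.501480102539062, 22.87451171875), 8.972626686096191) 160.5 [0.5247 0.3072 0.032 ]
((355.82354736328125, 255.70590209960938), (9.701424598693848, 14.55213737487793), 14.03624439239502) 120.5 [0.5045 0.226  0.032 ]
((534.97509765625, 193.00125122070312), (15.280911445617676, 25.41824722290039), 87.1375961303711) 284.5 [0.2162 0.6504 0.032 ]
((148.75001525878906, 197.75001525878906), (37.476661682128906, 53.740108489990234), 45.0) 1741.5 [ 0.4752 -0.3117  0.032 ]
((18.278738021850586, 185.94073486328125), (52.380149841308594, 100.52326965332031), 32.99770736694336) 2740.0 [ 0.5276 -0.6734  0.032 ]
```

View pics/c4.png

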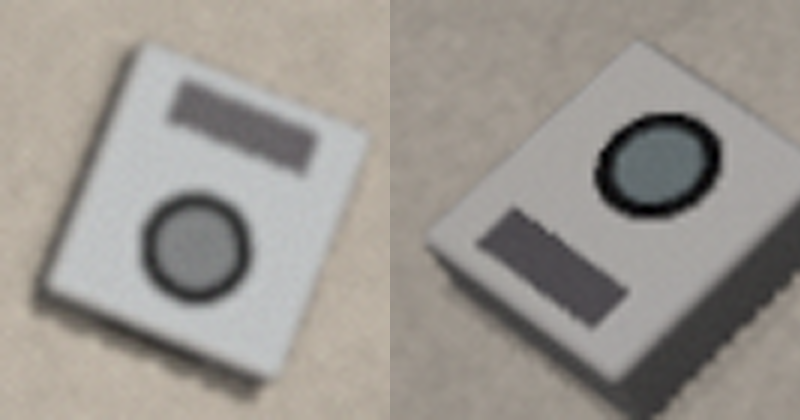

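Run:
```python
from h import *
c=cv2.imread('pics/top0.png')[185:225,270:305]
d=cv2.imread('pics/scene0.png')[192:232,245:285]
cv2.imwrite('pics/c5.png',np.hstack([cv2.resize(c,None,fx=10,fy=10,interpolation=2),cv2.resize(d,None,fx=10,fy=10,interpolation=2)]))
np.set_printoptions(precision=4,suppress=True)
def u(p,s,o): return [(p[0]+.5)/s-.5+o[0],(p[1]+.5)/s-.5+o[1]]
print('handle',onz('top',[u(p,5,(115,155)) for p in[(418,103),(467,105),(410,241),(458,243)]],.032))
print('tip/collar',onz('top',[u((415,488),5,(115,155)),u((433,272),5,(115,155))],.018))
print('handle sc',onz('scene',[u(p,5,(325,190)) for p in[(145,253),(198,267),(112,403),(168,415)]],.032))
print('tip sc',onz('scene',[u((228,38),5,(325,190))],.018))
a=[387.4,205.7];b=[154.3,192.1]
print('win',onz('top',[a],.046),onz('scene',[b],.046),tri(a,b))
# plate corners: c3 left
P=[u(p,5,(240,180)) for p in[(155,105),(303,146),(60,470),(213,513)]]
print('plate',onz('top',P,.014))
S=[[240+x/5-.4,145+y/5.789-.4] for x,y in [(757-375,140),(570-375,502),(418-375,420)]]
print('plate sc',onz('scene',S,.014))
print('potlid', onz('top',[u((167,370),5,(240,180))],.078),onz('scene',[[240+251/5-.4,145+130/5.789-.4]],.078))
```

```text
handle [[0.5435 0.2364 0.032 ]
 [0.5427 0.2085 0.032 ]
 [0.4646 0.2386 0.032 ]
 [0.4639 0.2114 0.032 ]]
tip/collar [[0.3257 0.2338 0.018 ]
 [0.4485 0.227  0.018 ]]
handle sc [[0.4659 0.2143 0.032 ]
 [0.467  0.2399 0.032 ]
 [0.5453 0.2124 0.032 ]
 [0.5448 0.2382 0.032 ]]
tip sc [[0.3257 0.2362 0.018 ]]
win [[ 0.4629 -0.2986  0.046 ]] [[ 0.4633 -0.2972  0.046 ]] (array([ 0.4627, -0.2984,  0.0448]), np.float64(0.001031823447387693))
plate [[ 0.4758  0.0297  0.014 ]
 [ 0.4535 -0.0551  0.014 ]
 [ 0.2678  0.0801  0.014 ]
 [ 0.245  -0.0066  0.014 ]]
plate sc [[ 0.2682  0.0814  0.014 ]
 [ 0.4775  0.0324  0.014 ]
 [ 0.4575 -0.052   0.014 ]]
potlid [[0.3245 0.0203 0.078 ]] [[0.3266 0.0227 0.078 ]]
```

View pics/c5.png

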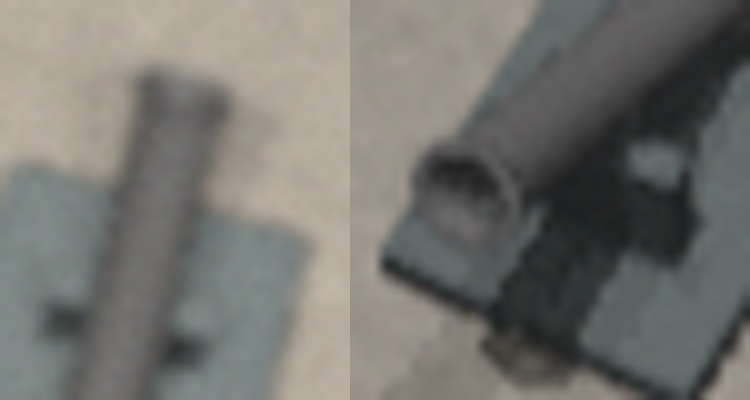

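Run:
```python
from h import *
np.set_printoptions(precision=4,suppress=True)
a=[270+18.5-.45,185+8.5-.45];b=[245+11.7-.45,192+19.1-.45]
A=onz('top',[a],.105)[0];B=onz('scene',[b],.105)[0]
print(A,B,tri(a,b))
# draw rim circle predicted
for yaw in (-.232,):
  n=np.array([np.cos(yaw)*np.cos(np.pi/6),np.sin(yaw)*np.cos(np.pi/6),.5]);e1=np.array([-np.sin(yaw),np.cos(yaw),0]);e2=np.cross(n,e1)
  M=(A+B)/2;print('M',M)
  th=np.linspace(0,2*np.pi,60)
  circ=lambda r,k:M-k*n+r*(np.cos(th)[:,None]*e1+np.sin(th)[:,None]*e2)
  ims=[]
  for nme,o in(('top',(270,185)),('scene',(240,187))):
    im=cv2.imread(f'pics/{nme}0.png')[o[1]:o[1]+45,o[0]:o[0]+45]
    im=cv2.resize(im,None,fx=8,fy=8,interpolation=2)
    for r,k in((.0145,0),(.0145,.02)):
        p=proj(nme,circ(r,k));p=((p-o+.5)*8-.5).round().astype(int)
        cv2.polylines(im,[p],True,(0,255,0) if k==0 else (0,255,255),1)
    p=((proj(nme,[M,M-.12*n])-o+.5)*8-.5).astype(int);cv2.line(im,tuple(map(int,p[0])),tuple(map(int,p[1])),(0,0,255),1)
    ims.append(im)
  cv2.imwrite('pics/c6.png',np.hstack(ims))
```

```text
[ 0.4872 -0.0179  0.105 ] [ 0.4848 -0.0166  0.105 ] (array([ 0.4866, -0.0169,  0.1077]), np.float64(0.002034576785144595))
M [ 0.486  -0.0172  0.105 ]
```

View pics/c6.png

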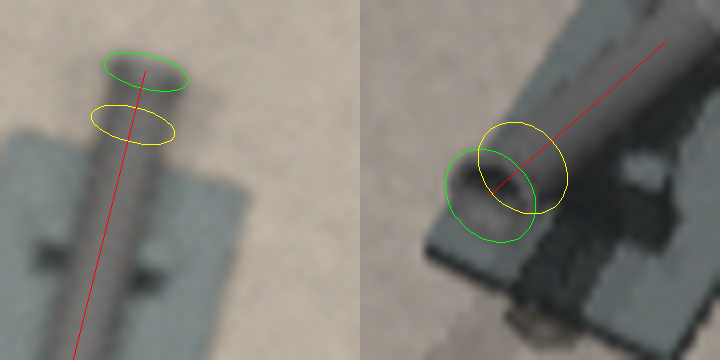

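Run:
```python
from h import *
np.set_printoptions(precision=4,suppress=True)
im=cv2.imread('pics/top0.png').astype(int)
rb=im[:,:,2]-im[:,:,0]
for y in range(190,236,4): print(y,[f'{g}/{d}' for g,d in zip(im[y,268:298,1],rb[y,268:298])])
```

```text
190 ['172/20', '166/20', '170/23', '167/21', '167/24', '169/22', '170/24', '169/23', '169/21', '166/23', '167/23', '166/22', '167/23', '166/20', '169/22', '168/22', '166/21', '164/23', '166/23', '166/20', '168/24', '173/23', '174/22', '173/23', '170/23', '172/25', '167/22', '169/21', '168/25', '166/22']
194 ['170/23', '172/25', '175/23', '172/23', '173/23', '173/22', '171/23', '168/24', '167/24', '161/22', '156/19', '155/20', '157/19', '158/21', '146/19', '124/16', '98/6', '93/1', '101/2', '116/3', '120/2', '113/2', '111/4', '108/5', '119/10', '143/18', '161/20', '163/23', '165/21', '167/23']
198 ['170/23', '170/22', '174/23', '174/24', '171/23', '172/22', '171/22', '171/21', '169/24', '162/20', '159/21', '153/20', '156/21', '150/19', '132/17', '105/9', '92/6', '105/2', '107/3', '107/5', '109/2', '103/3', '100/4', '107/9', '125/14', '140/18', '150/17', '150/18', '152/20', '155/20']
202 ['175/24', '161/20', '150/12', '136/0', '135/-2', '129/-5', '132/-2', '135/2', '139/6', '140/9', '140/14', '144/14', '140/16', '123/15', '103/10', '95/2', '106/1', '109/1', '110/1', '112/6', '109/4', '
[... 1730 characters left out ...]
, '134/-7', '137/-8', '137/-9', '134/-9', '135/-8', '136/-8', '134/-8', '134/-8', '133/-5', '135/5', '152/18']
230 ['140/-8', '136/-7', '137/-7', '137/-8', '129/-8', '123/-5', '113/-4', '100/-2', '103/0', '112/3', '118/3', '116/4', '112/3', '103/2', '96/1', '95/-3', '112/-5', '123/-8', '132/-8', '136/-10', '134/-8', '134/-7', '134/-6', '135/-8', '135/-7', '134/-7', '130/-3', '138/7', '155/20', '172/24']
234 ['139/-7', '136/-7', '132/-8', '126/-8', '114/-6', '105/-3', '93/-1', '99/3', '112/3', '117/2', '120/3', '112/4', '103/4', '94/2', '98/-2', '116/-4', '131/-9', '138/-8', '136/-9', '136/-7', '136/-6', '135/-11', '135/-9', '134/-8', '135/-8', '130/-6', '135/6', '150/16', '165/23', '167/25']
```

Run:
```python
from h import *
from scipy.optimize import least_squares
np.set_printoptions(precision=4,suppress=True)
obs=np.array([(277.7,234),(279.0,230),(281,222),(283.9,210),(285.8,202),(287,198),(288,194)])
def f(p):
    y0,yaw=p;n=np.array([np.cos(yaw)*.866,np.sin(yaw)*.866,.5]);M=np.array([.486,y0,.105])
    P=proj('top',[M-k*n for k in np.linspace(-.01,.125,40)])
    return np.interp(obs[:,1],P[::-1,1] if P[0,1]>P[-1,1] else P[:,1],P[::-1,0] if P[0,1]>P[-1,1] else P[:,0])-obs[:,0]
r=least_squares(f,[-.017,-.23],x_scale=[.01,.1],diff_step=1e-3);print(r.x,r.fun)
```

```text
[-0.0181 -0.2385] [ 0.2404 -0.169  -0.1381  0.008   0.1383 -0.0466 -0.0316]
```

```bash
cat >> h.py <<'E'
from scipy.spatial.transform import Rotation as Ro
from station import get_obs
def go(pos,R,o=None):
    """tool-frame shift mm and rotvec to reach TCP pos, rotation R"""
    o=o or get_obs(); R0=Ro.from_euler('xyz',o['eef_rot'])
    return (R0.inv().apply(np.array(pos)-o['ee_pos'])*1000).round(1),(R0.inv()*R).as_rotvec().round(3)
def Rt(yaw,tilt=0): # tool x = gauge axis direction (yaw, raised by tilt)
    return Ro.from_euler('z',yaw)*Ro.from_euler('y',-tilt)*Ro.from_euler('x',np.pi)
def st():
    o=get_obs();np.set_printoptions(precision=4,suppress=True)
    print(o['time_s'],o['ee_pos'],o['eef_rot'],'q',o['qpos'],'F',o['force'],'w',o['grip_width'])
E
python3 - <<'E'
from h import *
st();print(go([.4965,.2254,.15],Rt(-.05)),go([.4965,.2254,.008],Rt(-.05)))
E
```

```text
0.1 [ 0.2346 -0.4972  0.205 ] [-3.1406 -0.0001  0.4408] q [-1.1966  0.3004  1.5215 -0.      1.3207 -0.0666] F [ 0.1133  0.6333 -0.5622] w 0.09411824148012936
(array([ 545.2, -541.7,   55.5]), array([-0.001,  0.   ,  0.491])) (array([ 545.2, -541.6,  197.5]), array([-0.001,  0.   ,  0.491]))
```

>>> play_rows(moves=[{"claw":0.45,"linear":[45,-45,0],"turn":[0,0,0.04]},{"claw":0.45,"linear":[90,-90,0],"turn":[0,0,0.1]},{"claw":0.45,"linear":[135,-135,0],"turn":[0,0,0.16]},{"claw":0.45,"linear":[180,-180,0],"turn":[0,0,0.22]},{"claw":0.45,"linear":[225,-225,0],"turn":[0,0,0.28]},{"claw":0.45,"linear":[270,-270,0],"turn":[0,0,0.34]},{"claw":0.45,"linear":[315,-315,0],"turn":[0,0,0.4]},{"claw":0.45,"linear":[360,-360,0],"turn":[0,0,0.45]}])

```text
time_s: 1.1
ee_pos: [0.4036, -0.0247, 0.2054]
eef_rot: [-3.141, -0.0, -0.011]
force: [1.5, -1.9, 0.2]
grip_width: 0.0421
```

Run:
```python
from h import *
st();print(go([.4965,.2254,.12],Rt(-.05)))
```

```text
1.1 [ 0.4036 -0.0247  0.2054] [-3.1407 -0.     -0.0111] q [-0.1524 -0.032   1.8975  0.0009  1.2762  1.4293] F [ 1.488  -1.8909  0.2259] w 0.04210297021329774
(array([  90.1, -251.1,   85.7]), array([-0.001, -0.   ,  0.039]))
```

>>> play_rows(moves=[{"claw":0.45,"linear":[18,-50,5],"turn":[0,0,0.01]},{"claw":0.45,"linear":[36,-100,15],"turn":[0,0,0.02]},{"claw":0.45,"linear":[54,-150,30],"turn":[0,0,0.03]},{"claw":0.45,"linear":[72,-200,55],"turn":[0,0,0.04]},{"claw":0.45,"linear":[85,-237,75],"turn":[0,0,0.04]},{"claw":0.45,"linear":[90,-251,86],"turn":[0,0,0.04]},{"claw":0.45,"linear":[90,-251,86],"turn":[0,0,0.04]}])

```text
time_s: 1.98
ee_pos: [0.496, 0.2252, 0.1189]
eef_rot: [-3.142, 0.002, -0.05]
force: [-0.3, -0.2, 0.2]
grip_width: 0.0425
```

Run:
```python
from h import *
st();print(go([.4965,.2254,.008],Rt(-.05)))
s=vision.camera('scene');t=vision.camera('top')
cv2.imwrite('pics/d1.png',np.hstack([cv2.resize(s[170:310,300:470],None,fx=3,fy=3,interpolation=2)[:, :450],cv2.resize(t[150:290,110:226],None,fx=3,fy=3,interpolation=2)]))
```

```text
1.975 [0.496  0.2252 0.1189] [-3.1415  0.0016 -0.0504] q [0.3586 0.3757 1.6316 0.0008 1.1357 1.9794] F [-0.2795 -0.2416  0.2077] w 0.0425427413740397
(array([  0.7,  -0.2, 110.9]), array([-0.   ,  0.002, -0.   ]))
```

View pics/d1.png

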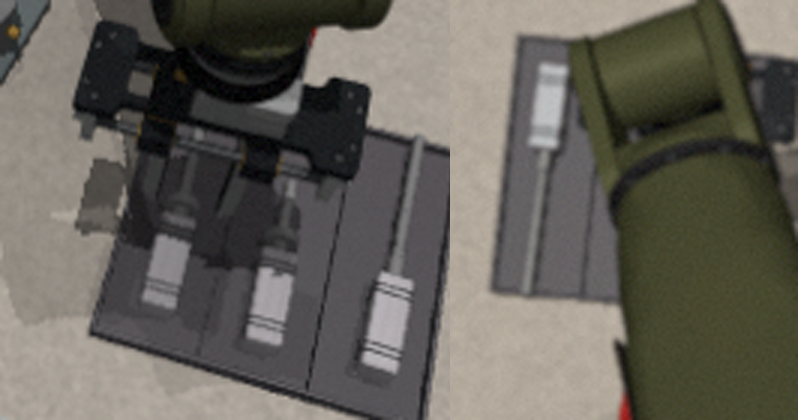

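The fingers (crop ~150–265, 130–230) hang above the gauge's handle, on the way down as computed. Descending.

>>> play_rows(moves=[{"claw":0.45,"linear":[0,0,20],"turn":[0,0,0]},{"claw":0.45,"linear":[0,0,45],"turn":[0,0,0]},{"claw":0.45,"linear":[0.5,0,68],"turn":[0,0,0]},{"claw":0.45,"linear":[0.5,0,80],"turn":[0,0,0]},{"claw":0.45,"linear":[0.5,0,85],"turn":[0,0,0]}])

```text
time_s: 2.7
ee_pos: [0.4972, 0.2239, 0.0356]
eef_rot: [-3.141, -0.001, -0.053]
force: [-0.0, 0.4, -0.1]
grip_width: 0.0423
```

Run:
```python
from h import *
st();print(go([.4965,.2254,.008],Rt(-.05)))
s=vision.camera('scene')
cv2.imwrite('pics/d2.png',cv2.resize(s[170:310,310:470],None,fx=4,fy=4,interpolation=2))
```

```text
2.7 [0.4972 0.2239 0.0356] [-3.1405 -0.0009 -0.0525] q [0.3557 0.4903 1.6883 0.0007 0.9617 1.9786] F [-0.0372  0.4085 -0.0694] w 0.04231840296434051
(array([-0.8, -1.4, 27.6]), array([-0.001, -0.001, -0.003]))
```

View pics/d2.png

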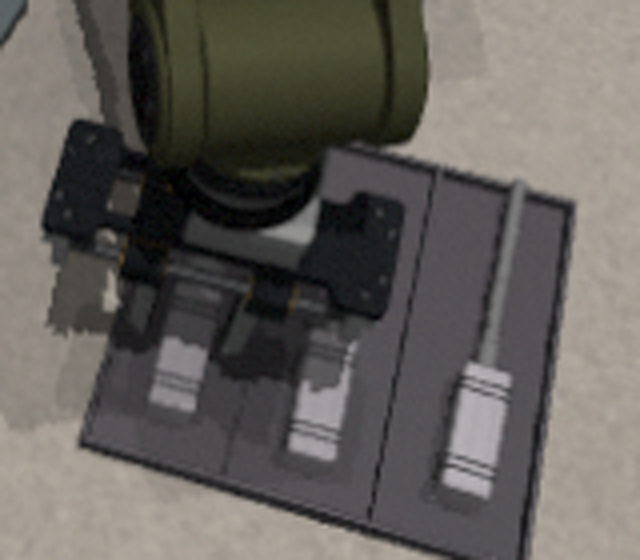

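The fingers straddle the gauge's handle (crop ~135–240, 300–350), clear of the neighbouring rod and the dividers. Going down to grip.

>>> play_rows(moves=[{"claw":0.45,"linear":[-0.5,-1,12],"turn":[0,0,0]},{"claw":0.45,"linear":[-0.5,-1,22],"turn":[0,0,0]},{"claw":0.45,"linear":[-0.5,-1,26.5],"turn":[0,0,0]},{"claw":0.45,"linear":[-0.5,-1,26.5],"turn":[0,0,0]},{"claw":0.2,"linear":[-0.5,-1,26.5],"turn":[0,0,0]},{"claw":0.0,"linear":[-0.5,-1,26.5],"turn":[0,0,0]},{"claw":0.0,"linear":[-0.5,-1,26.5],"turn":[0,0,0]},{"claw":0.0,"linear":[-0.5,-1,26.5],"turn":[0,0,0]}], force=40)

```text
time_s: 3.75
ee_pos: [0.4969, 0.2252, 0.0091]
eef_rot: [-3.14, -0.001, -0.052]
force: [0.1, 0.5, 2.8]
grip_width: 0.0276
```

Run:
```python
from h import *
st()
```

```text
3.75 [0.4969 0.2252 0.0091] [-3.1404 -0.0011 -0.0523] q [0.358  0.5331 1.6982 0.0008 0.9088 1.9806] F [0.0689 0.4949 2.8477] w 0.027612365384304297
```

>>> play_rows(moves=[{"claw":0.0,"linear":[0,0,-8],"turn":[0,0,0]},{"claw":0.0,"linear":[0,0,-25],"turn":[0,0,0]},{"claw":0.0,"linear":[0,0,-55],"turn":[0,0,0]},{"claw":0.0,"linear":[0,0,-90],"turn":[0,0,0]},{"claw":0.0,"linear":[0,0,-130],"turn":[0,0,0]},{"claw":0.0,"linear":[0,0,-165],"turn":[0,0,0]},{"claw":0.0,"linear":[0,0,-190],"turn":[0,0,0]},{"claw":0.0,"linear":[0,0,-200],"turn":[0,0,0]}])

```text
time_s: 4.75
ee_pos: [0.4969, 0.225, 0.2113]
eef_rot: [-3.139, -0.004, -0.052]
force: [0.6, 0.2, -2.1]
grip_width: 0.0275
```

Run:
```python
from h import *
st()
# staging pose for insertion
yaw=-.235;n=np.array([np.cos(yaw)*.866,np.sin(yaw)*.866,.5]);M=np.array([.486,-.0175,.105])
R=Rt(yaw,np.pi/6);print(R.as_matrix())
def tcp(d,off=.0075,h=.0089): # d: tip distance outside mouth plane
    org=M+(d+.18)*n
    return org-off*R.as_matrix()[:,0]+h*R.as_matrix()[:,2]
for d in(.05,.015,-.12): print(d,tcp(d),np.hypot(*tcp(d)[:2]),go(tcp(d),R))
s=vision.camera('scene')
cv2.imwrite('pics/d3.png',cv2.resize(s[80:320,220:480],None,fx=2.5,fy=2.5,interpolation=2))
```

```text
4.75 [0.4969 0.225  0.2113] [-3.1393 -0.0037 -0.0523] q [0.3578 0.2826 1.5294 0.0007 1.3253 1.9807] F [ 0.598   0.2352 -2.1097] w 0.027466812497586028
[[ 0.8422 -0.2328  0.4863]
 [-0.2016 -0.9725 -0.1164]
 [ 0.5     0.     -0.866 ]]
0.05 [ 0.6777 -0.0634  0.2085] 0.6806756228080318 (array([195.7, 278.6,   2.9]), array([-0.05 ,  0.519,  0.178]))
0.015 [ 0.6482 -0.0563  0.191 ] 0.6506835788147427 (array([165.8, 273.1,  20.3]), array([-0.05 ,  0.519,  0.178]))
-0.12 [ 0.5345 -0.0291  0.1235] 0.5353355834606042 (array([ 50.6, 252. ,  87.4]), array([-0.05 ,  0.519,  0.178]))
```

View pics/d3.png

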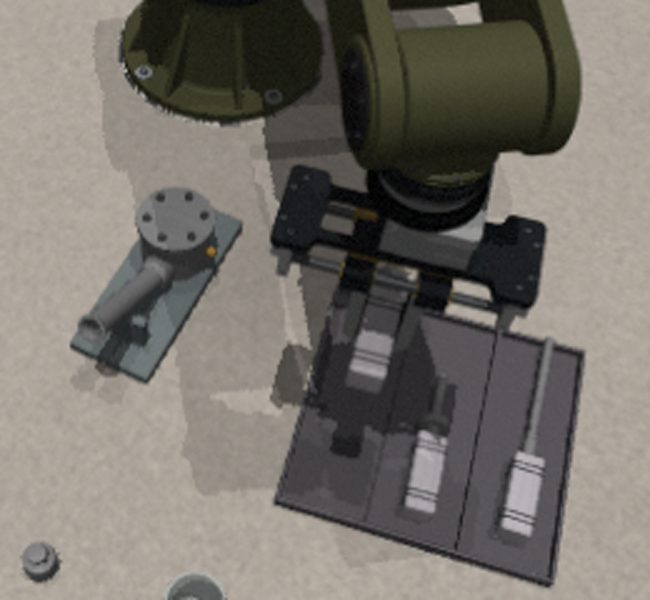

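>>> play_rows(moves=[{"claw":0.0,"linear":[15,15,0],"turn":[0,0,0]},{"claw":0.0,"linear":[45,45,0],"turn":[-0.01,0.05,0.02]},{"claw":0.0,"linear":[80,85,0],"turn":[-0.01,0.12,0.04]},{"claw":0.0,"linear":[115,125,0],"turn":[-0.02,0.2,0.07]},{"claw":0.0,"linear":[145,165,0],"turn":[-0.03,0.28,0.1]},{"claw":0.0,"linear":[170,205,0],"turn":[-0.04,0.36,0.13]},{"claw":0.0,"linear":[187,240,0],"turn":[-0.04,0.44,0.16]},{"claw":0.0,"linear":[194,265,2],"turn":[-0.05,0.5,0.175]}])

```text
time_s: 5.8
ee_pos: [0.677, -0.0527, 0.2082]
eef_rot: [3.138, -0.505, -0.233]
force: [-0.3, 0.3, -1.9]
grip_width: 0.0275
```

```bash
cat >> h.py <<'E'
YAW=-.235;M=np.array([.486,-.0175,.105])
def frame(yaw=YAW): return Rt(yaw,np.pi/6),np.array([np.cos(yaw)*.866,np.sin(yaw)*.866,.5])
def tcp(d,off=.0075,h=.0089):
    R,n=frame();return M+(d+.18)*n-off*R.as_matrix()[:,0]+h*R.as_matrix()[:,2]
E
python3 - <<'E'
from h import *
st();print(go(tcp(.05),frame()[0]))
E
```

```text
5.8 [ 0.677  -0.0527  0.2082] [ 3.1383 -0.5055 -0.2332] q [-0.1057  0.327   1.5597 -0.0947  0.7555  1.7515] F [-0.3263  0.3266 -1.9205] w 0.027465585894005783
(array([ 2.9, 10.3,  1.3]), array([0.002, 0.018, 0.002]))
```

>>> play_rows(moves=[{"claw":0.0,"linear":[2,7,1],"turn":[0,0.018,0]},{"claw":0.0,"linear":[3,10.5,1.3],"turn":[0,0.018,0]},{"claw":0.0,"linear":[3,10.5,1.3],"turn":[0,0.018,0]}])

```text
time_s: 6.18
ee_pos: [0.6778, -0.0634, 0.2086]
eef_rot: [3.138, -0.523, -0.233]
force: [-0.2, 0.2, -1.0]
grip_width: 0.0278
```

Run:
```python
from h import *
st();print(go(tcp(.05),frame()[0]))
s=vision.camera('scene');t=vision.camera('top')
cv2.imwrite('pics/e_s.png',s);cv2.imwrite('pics/e_t.png',t)
R,n=frame();G=M+.23*n
ims=[]
for nme,im,o in(('scene',s,(210,165)),('top',t,(255,130))):
    im=im[o[1]:o[1]+90,o[0]:o[0]+70].copy()
    im=cv2.resize(im,None,fx=5.7,fy=5.7,interpolation=2)
    ims.append(im); print(nme,'tip',proj(nme,[M+.05*n,M+.17*n,M]))
cv2.imwrite('pics/e1.png',np.hstack(ims))
```

```text
6.175 [ 0.6778 -0.0634  0.2086] [ 3.1382 -0.5227 -0.2326] q [-0.1242  0.323   1.5697 -0.0861  0.7309  1.729 ] F [-0.1515  0.2086 -0.9507] w 0.027826714063205558
(array([-0.1,  0. ,  0. ]), array([0.002, 0.001, 0.002]))
scene tip [[245.0038 220.2585]
 [214.8641 246.3734]
 [255.7065 210.9901]]
top tip [[292.0863 176.6765]
 [302.6724 134.3169]
 [287.8801 193.4999]]
```

View pics/e1.png

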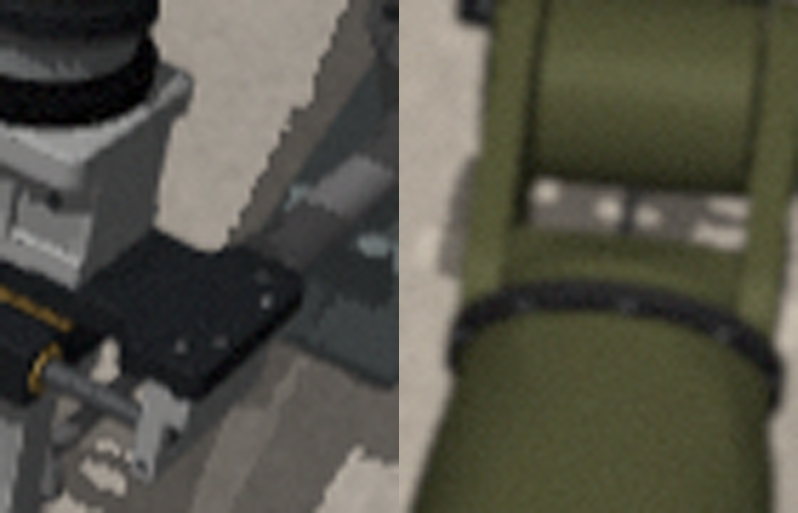

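>>> play_rows(moves=[{"claw":0.0,"linear":[-8,0,0],"turn":[0,0,0]},{"claw":0.0,"linear":[-22,0,0],"turn":[0,0,0]},{"claw":0.0,"linear":[-36,0,0],"turn":[0,0,0]},{"claw":0.0,"linear":[-45,0,0],"turn":[0,0,0]},{"claw":0.0,"linear":[-50,0,0],"turn":[0,0,0]},{"claw":0.0,"linear":[-54,0,0],"turn":[0,0,0]},{"claw":0.0,"linear":[-56,0,0],"turn":[0,0,0]}])

```text
time_s: 7.15
ee_pos: [0.6306, -0.0518, 0.1807]
eef_rot: [3.138, -0.523, -0.232]
force: [-0.2, 0.3, -0.9]
grip_width: 0.0278
```

Run:
```python
from h import *
st();print(go(tcp(-.006),frame()[0]), get_obs()['moment'])
s=vision.camera('scene')
cv2.imwrite('pics/e2.png',cv2.resize(s[150:270,180:320],None,fx=5,fy=5,interpolation=2))
```

```text
7.15 [ 0.6306 -0.0518  0.1807] [ 3.1382 -0.5233 -0.2322] q [-0.113   0.2497  1.7342 -0.1052  0.6405  1.7587] F [-0.1687  0.259  -0.9458] w 0.027839499026127423
(array([-0.1,  0.3,  0.2]), array([0.002, 0.   , 0.002])) [ 0.1097  0.3022 -0.0309]
```

View pics/e2.png

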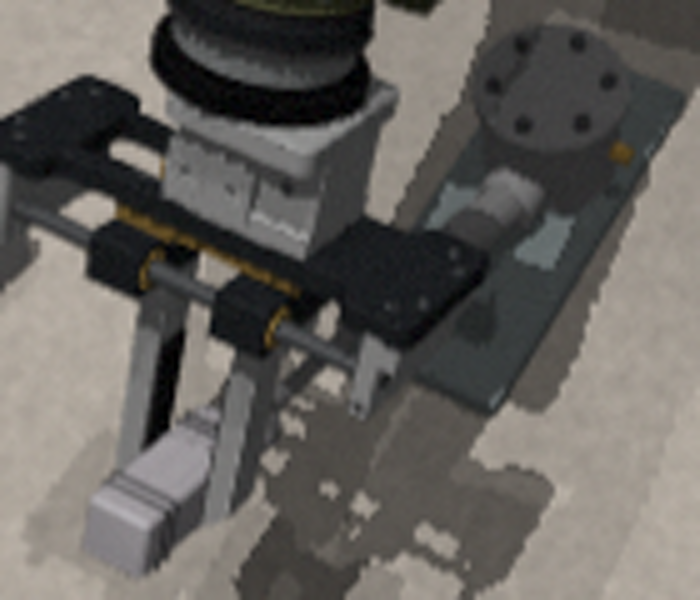

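Run:
```python
from h import *
R,n=frame();Rm=R.as_matrix();o=get_obs()
Rm=Ro.from_euler('xyz',o['eef_rot']).as_matrix()
for off in(.0075,):
  G=o['ee_pos']+off*Rm[:,0]-.0089*Rm[:,2]
  P=[G+.04*Rm[:,0]+a*.014*Rm[:,1]+b*.014*Rm[:,2] for a,b in((1,-1),(-1,-1),(-1,1),(1,1))]
  print((proj('scene',P)-[180,150]+.5)*5-.5)
```

```text
[[ 85.56470944 494.92644156]
 [149.08545697 527.50546621]
 [139.09462481 585.05566909]
 [ 76.88372916 552.56266878]]
```

>>> play_rows(moves=[{"claw":0.0,"linear":[-3,0,0],"turn":[0,0,0]},{"claw":0.0,"linear":[-6,0,0],"turn":[0,0,0]},{"claw":0.0,"linear":[-9,0,0],"turn":[0,0,0]},{"claw":0.0,"linear":[-12,0,0],"turn":[0,0,0]}])

```text
time_s: 7.7
ee_pos: [0.6202, -0.0494, 0.1745]
eef_rot: [3.138, -0.523, -0.232]
force: [-0.1, -1.3, -1.5]
grip_width: 0.0277
```

Run:
```python
from h import *
st();print(go(tcp(-.018),frame()[0]), get_obs()['moment'])
```

```text
7.7 [ 0.6202 -0.0494  0.1745] [ 3.1382 -0.5231 -0.2322] q [-0.1104  0.2348  1.7687 -0.1103  0.6214  1.7662] F [-0.1171 -1.3247 -1.5034] w 0.0277048951905114
(array([0.3, 0.3, 0.1]), array([0.002, 0.001, 0.002])) [ 0.1355  0.3152 -0.0131]
```

>>> play_rows(moves=[{"claw":0.0,"linear":[-4,0.3,0],"turn":[0,0,0]},{"claw":0.0,"linear":[-9,0.5,0],"turn":[0,0,0]},{"claw":0.0,"linear":[-14,0.5,0],"turn":[0,0,0]},{"claw":0.0,"linear":[-20,0.5,0],"turn":[0,0,0]},{"claw":0.0,"linear":[-20,0.5,0],"turn":[0,0,0]}])

```text
time_s: 8.32
ee_pos: [0.6029, -0.0458, 0.1643]
eef_rot: [3.138, -0.523, -0.232]
force: [-0.3, 0.4, -1.2]
grip_width: 0.0274
```

Run:
```python
from h import *
st();print(go(tcp(-.038),frame()[0]), get_obs()['moment'])
```

```text
8.325 [ 0.6029 -0.0458  0.1643] [ 3.1381 -0.5227 -0.2321] q [-0.1069  0.2108  1.8251 -0.1185  0.5901  1.778 ] F [-0.2696  0.3988 -1.1503] w 0.02739489785813721
(array([ 0.7, -0.3,  0.1]), array([0.002, 0.001, 0.002])) [0.149  0.2917 0.0055]
```

>>> play_rows(moves=[{"claw":0.0,"linear":[-6,0,0],"turn":[0,0,0]},{"claw":0.0,"linear":[-14,0,0],"turn":[0,0,0]},{"claw":0.0,"linear":[-22,0,0],"turn":[0,0,0]},{"claw":0.0,"linear":[-30,0,0],"turn":[0,0,0]},{"claw":0.0,"linear":[-36,0,0],"turn":[0,0,0]},{"claw":0.0,"linear":[-40,0,0],"turn":[0,0,0]},{"claw":0.0,"linear":[-40,0,0],"turn":[0,0,0]}])

```text
time_s: 9.2
ee_pos: [0.569, -0.0377, 0.1443]
eef_rot: [3.138, -0.523, -0.232]
force: [-0.0, 0.0, -1.3]
grip_width: 0.0278
```

Run:
```python
from h import *
st();print(go(tcp(-.078),frame()[0]), get_obs()['moment'])
```

```text
9.2 [ 0.569  -0.0377  0.1443] [ 3.1382 -0.5227 -0.232 ] q [-0.0969  0.1665  1.9322 -0.1405  0.5289  1.8096] F [-0.0228  0.0369 -1.3467] w 0.027801516438125746
(array([ 0.8, -0.4,  0.2]), array([0.002, 0.001, 0.003])) [ 0.1271  0.3692 -0.0044]
```

>>> play_rows(moves=[{"claw":0.0,"linear":[-6,0,0],"turn":[0,0,0]},{"claw":0.0,"linear":[-14,0,0],"turn":[0,0,0]},{"claw":0.0,"linear":[-22,0,0],"turn":[0,0,0]},{"claw":0.0,"linear":[-28,0,0],"turn":[0,0,0]},{"claw":0.0,"linear":[-32,0,0],"turn":[0,0,0]},{"claw":0.0,"linear":[-32,0,0],"turn":[0,0,0]}])

```text
time_s: 9.95
ee_pos: [0.5419, -0.0313, 0.1283]
eef_rot: [3.138, -0.523, -0.232]
force: [0.2, -0.3, -0.7]
grip_width: 0.0275
```

Run:
```python
from h import *
st();print(go(tcp(-.12),frame()[0]), get_obs()['moment'])
s=vision.camera('scene')
cv2.imwrite('pics/e3.png',cv2.resize(s[130:250,200:340],None,fx=5,fy=5,interpolation=2))
```

```text
9.95 [ 0.5419 -0.0313  0.1283] [ 3.1381 -0.5226 -0.232 ] q [-0.0877  0.1339  2.0152 -0.1634  0.4803  1.8413] F [ 0.248  -0.3132 -0.7191] w 0.02749520636316123
(array([-9. , -0.5,  0.3]), array([0.002, 0.001, 0.003])) [0.1075 0.2786 0.0188]
```

View pics/e3.png

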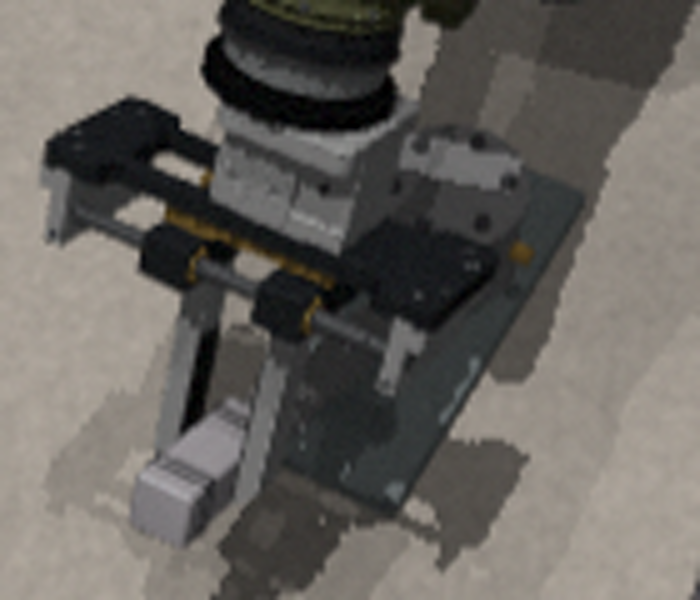

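Rod deep in the tube with no contact force; gripper body well clear of the pot lid. Now the last millimetres in small steps.

>>> play_rows(moves=[{"claw":0.0,"linear":[-1.5,0,0],"turn":[0,0,0]},{"claw":0.0,"linear":[-3,0,0],"turn":[0,0,0]},{"claw":0.0,"linear":[-4.5,0,0],"turn":[0,0,0]}])

```text
time_s: 10.38
ee_pos: [0.5383, -0.0305, 0.1261]
eef_rot: [3.138, -0.523, -0.232]
force: [0.7, -0.5, -0.8]
grip_width: 0.0279
```

```bash
python3 -c "from h import *;st();print(go(tcp(-.12),frame()[0]))"
```

```text
10.375 [ 0.5383 -0.0305  0.1261] [ 3.1382 -0.5229 -0.2321] q [-0.0864  0.1296  2.0263 -0.1672  0.4734  1.8463] F [ 0.7467 -0.5154 -0.7568] w 0.027905305107564542
(array([-4.7, -0.5,  0.3]), array([0.002, 0.001, 0.003]))
```

>>> play_rows(moves=[{"claw":0.0,"linear":[-1.5,0,0],"turn":[0,0,0]},{"claw":0.0,"linear":[-3,0,0],"turn":[0,0,0]},{"claw":0.0,"linear":[-3,0,0],"turn":[0,0,0]}])

```text
time_s: 10.75
ee_pos: [0.5356, -0.0299, 0.1246]
eef_rot: [3.138, -0.523, -0.232]
force: [0.3, -0.8, -0.8]
grip_width: 0.0279
```

```bash
python3 -c "from h import *;st();print(go(tcp(-.12),frame()[0]))"
```

```text
10.75 [ 0.5356 -0.0299  0.1246] [ 3.1382 -0.5228 -0.2321] q [-0.0854  0.1267  2.0341 -0.1697  0.4689  1.8499] F [ 0.3362 -0.7802 -0.782 ] w 0.027911106010236282
(array([-1.6, -0.5,  0.3]), array([0.002, 0.001, 0.003]))
```

>>> play_rows(moves=[{"claw":0.0,"linear":[-1,0,0],"turn":[0,0,0]},{"claw":0.0,"linear":[-2,0,0],"turn":[0,0,0]},{"claw":0.0,"linear":[-2,0,0],"turn":[0,0,0]}])

```text
time_s: 11.12
ee_pos: [0.5347, -0.0296, 0.1243]
eef_rot: [3.138, -0.525, -0.232]
force: [4.5, -2.1, -1.3]
grip_width: 0.0279
```

```bash
python3 -c "from h import *;st();print(go(tcp(-.12),frame()[0]))"
```

```text
11.125 [ 0.5347 -0.0296  0.1243] [ 3.1384 -0.5251 -0.2321] q [-0.085   0.1245  2.0383 -0.1717  0.4648  1.8522] F [ 4.4766 -2.1155 -1.2559] w 0.02788679381572713
(array([-0.6, -0.4,  0.5]), array([ 0.002, -0.001,  0.002]))
```

>>> play_rows(moves=[{"claw":0.0,"linear":[-1,0,0],"turn":[0,0,0]},{"claw":0.0,"linear":[-1.7,0,0],"turn":[0,0,0]}])

```text
time_s: 11.38
ee_pos: [0.5345, -0.0295, 0.1246]
eef_rot: [3.139, -0.529, -0.232]
force: [9.6, -4.2, -0.1]
grip_width: 0.0275
```

```bash
python3 -c "from h import *;st();print(go(tcp(-.12),frame()[0]))"
```

```text
11.375 [ 0.5345 -0.0295  0.1246] [ 3.1389 -0.5289 -0.2321] q [-0.0847  0.1226  2.041  -0.1737  0.4602  1.8543] F [ 9.6121 -4.2047 -0.0982] w 0.027523525358648097
(array([-0.6, -0.4,  0.9]), array([ 0.001, -0.005,  0.002]))
```

Stalled at the stop with about 10 N. Holding with a light push for 0.75+ s.

>>> play_rows(moves=[{"claw":0.0,"linear":[-1.2,0,0],"turn":[0,0,0]},{"claw":0.0,"linear":[-1.2,0,0],"turn":[0,0,0]},{"claw":0.0,"linear":[-1.2,0,0],"turn":[0,0,0]},{"claw":0.0,"linear":[-1.2,0,0],"turn":[0,0,0]},{"claw":0.0,"linear":[-1.2,0,0],"turn":[0,0,0]},{"claw":0.0,"linear":[-1.2,0,0],"turn":[0,0,0]},{"claw":0.0,"linear":[-1.2,0,0],"turn":[0,0,0]}])

```text
time_s: 12.25
ee_pos: [0.5345, -0.0295, 0.1249]
eef_rot: [3.139, -0.532, -0.232]
force: [5.2, -2.2, -0.5]
grip_width: 0.0276
```

Run:
```python
from h import *
st();print(go(tcp(-.12),frame()[0]))
s=vision.camera('scene');t=vision.camera('top')
cv2.imwrite('pics/f1.png',np.hstack([cv2.resize(s[150:250,210:290],None,fx=5,fy=5,interpolation=2),cv2.resize(t[140:240,250:330],None,fx=5,fy=5,interpolation=2)]))
```

```text
12.25 [ 0.5345 -0.0295  0.1249] [ 3.1393 -0.5316 -0.2322] q [-0.0846  0.1213  2.0429 -0.1751  0.457   1.8558] F [ 5.1567 -2.2038 -0.4543] w 0.02759327394071757
(array([-0.7, -0.4,  1.1]), array([ 0.001, -0.008,  0.002]))
```

View pics/f1.png

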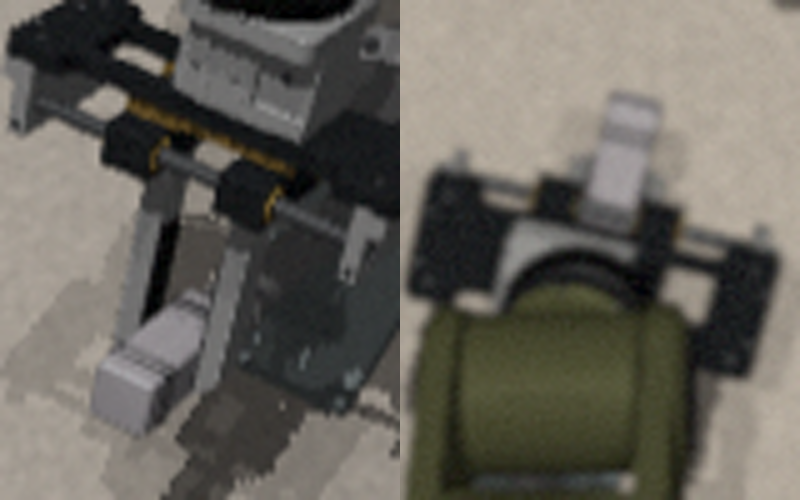

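Run:
```python
from h import *
R,n=frame();Rm=R.as_matrix();G=M+.06*n
P=[G+.04*n+a*.014*Rm[:,1]+b*.014*Rm[:,2] for a,b in((1,-1),(-1,-1),(-1,1),(1,1))]
print((proj('scene',P)-[210,150]+.5)*5-.5);print((proj('top',P)-[250,140]+.5)*5-.5+[400,0])
```

```text
[[ 95.12706016 363.10738786]
 [153.0269193  390.88059978]
 [141.48271147 444.6832987 ]
 [ 84.65925981 416.92589744]]
[[657.86249643 114.07561092]
 [605.5022152  100.88201687]
 [610.69078295  83.93595717]
 [662.10521997  96.88456957]]
```

Seen from the top, the handle's end matches "collar at mouth" within about 1 mm (the scene view is off by its usual 2–3 mm bias), and the arm stalled on contact. Withdrawing along the axis.

>>> play_rows(moves=[{"claw":0.0,"linear":[5,-0.2,0.4],"turn":[0,-0.003,0]},{"claw":0.0,"linear":[15,-0.3,0.8],"turn":[0,-0.006,0]},{"claw":0.0,"linear":[27,-0.4,1],"turn":[0,-0.008,0]},{"claw":0.0,"linear":[40,-0.4,1],"turn":[0,-0.008,0]},{"claw":0.0,"linear":[52,-0.4,1],"turn":[0,-0.008,0]},{"claw":0.0,"linear":[60,-0.4,1],"turn":[0,-0.008,0]},{"claw":0.0,"linear":[62,-0.4,1],"turn":[0,-0.008,0]}])

```text
time_s: 13.22
ee_pos: [0.5874, -0.0416, 0.1556]
eef_rot: [3.139, -0.524, -0.232]
force: [-0.3, -0.1, -1.4]
grip_width: 0.0278
```

```bash
python3 -c "from h import *;st();print(go(tcp(-.06),frame()[0]),go(tcp(.05),frame()[0]))"
```

```text
13.225 [ 0.5874 -0.0416  0.1556] [ 3.1393 -0.5237 -0.2323] q [-0.1019  0.1889  1.8751 -0.1268  0.5614  1.7914] F [-0.3332 -0.0607 -1.3521] w 0.027826875184500662
(array([-3.1,  0.2,  0.6]), array([ 0.001, -0.   ,  0.002])) (array([106.9,   0.4,   0.6]), array([ 0.001, -0.   ,  0.002]))
```

>>> play_rows(moves=[{"claw":0.0,"linear":[8,0,0],"turn":[0,0,0]},{"claw":0.0,"linear":[22,0,0],"turn":[0,0,0]},{"claw":0.0,"linear":[38,0,0],"turn":[0,0,0]},{"claw":0.0,"linear":[55,0,0],"turn":[0,0,0]},{"claw":0.0,"linear":[72,0,0],"turn":[0,0,0]},{"claw":0.0,"linear":[88,0,0],"turn":[0,0,0]},{"claw":0.0,"linear":[98,0,0],"turn":[0,0,0]},{"claw":0.0,"linear":[102,0,0],"turn":[0,0,0]}])

```text
time_s: 14.22
ee_pos: [0.6736, -0.062, 0.2066]
eef_rot: [3.139, -0.524, -0.232]
force: [0.1, 1.1, -0.9]
grip_width: 0.0276
```

Run:
```python
from h import *
st()
# final: tip at window + 30mm, level, yaw
W=np.array([.463,-.298,.076])
for yaw in(0.,.2):
    Rm=Rt(yaw).as_matrix();
    p=W+(.18-.0075)*Rm[:,0]+.0089*Rm[:,2]
    print(yaw,p,go(p,Rt(yaw)),go(p+[0,0,.12],Rt(yaw)))
```

```text
14.225 [ 0.6736 -0.062   0.2066] [ 3.1393 -0.5236 -0.2323] q [-0.1232  0.3152  1.5851 -0.086   0.7223  1.73  ] F [ 0.0876  1.1451 -0.8578] w 0.027619010320093583
0.0 [ 0.6355 -0.298   0.0671] (array([-54.8, 238.1, 130. ]), array([ 0.063, -0.521, -0.228])) (array([  5.2, 238.4,  26.1]), array([ 0.063, -0.521, -0.228]))
0.2 [ 0.6321 -0.2637  0.0671] (array([-64.6, 205.6, 124.3]), array([ 0.115, -0.515, -0.423])) (array([ -4.6, 205.8,  20.4]), array([ 0.115, -0.515, -0.423]))
```

Run:
```python
from h import *
W=np.array([.463,-.298,.076])
yaw=.9
Rm=Rt(yaw).as_matrix();p=W+(.18-.0075)*Rm[:,0]+.0089*Rm[:,2]+[0,0,.10]
o=get_obs();R0=Ro.from_euler('xyz',o['eef_rot']);print(p)
from scipy.spatial.transform import Slerp
mid=Rt(-.232,0)
S=Slerp([0,.3,1],Ro.concatenate([R0,Rt(.1),Rt(yaw)]))
for f in np.linspace(0,1,11)[1:]:
    lin,t=go(o['ee_pos']+(p-o['ee_pos'])*f,S(f)); tip=o['ee_pos']+(p-o['ee_pos'])*f-.1725*S(f).as_matrix()[:,0]
    print(lin,t,tip)
```

```text
[ 0.57022772 -0.16287611  0.1671    ]
[-8.7 12.2 -0.4] [ 0.03  -0.173 -0.108] [ 0.50227096 -0.05347076  0.14364863]
[-17.4  24.4  -0.8] [ 0.06  -0.346 -0.217] [ 0.48305182 -0.08100948  0.16885716]
[-26.   36.6  -1.3] [ 0.089 -0.518 -0.325] [ 0.47096402 -0.10949249  0.19477618]
[-34.7  48.8  -1.7] [ 0.119 -0.514 -0.437] [ 0.46370835 -0.13903969  0.19082244]
[-43.4  61.   -2.1] [ 0.149 -0.509 -0.549] [ 0.45865181 -0.16810829  0.1868687 ]
[-52.1  73.2  -2.5] [ 0.179 -0.503 -0.66 ] [ 0.45572549 -0.19645063  0.18291496]
[-60.8  85.4  -2.9] [ 0.209 -0.495 -0.772] [ 0.45483266 -0.22382854  0.17896122]
[-69.4  97.6  -3.3] [ 0.239 -0.486 -0.883] [ 0.45585008 -0.25001642  0.17500748]
[-78.1 109.8  -3.8] [ 0.268 -0.476 -0.994] [ 0.45862958 -0.27480417  0.17105374]
[-86.8 122.   -4.2] [ 0.298 -0.465 -1.106] [ 0.463  -0.298   0.1671]
```

>>> play_rows(moves=[{"claw":0.0,"linear":[-4,6,0],"turn":[0.015,-0.08,-0.05]},{"claw":0.0,"linear":[-10,14,0],"turn":[0.035,-0.2,-0.125]},{"claw":0.0,"linear":[-18,25,-1],"turn":[0.06,-0.35,-0.22]},{"claw":0.0,"linear":[-26,37,-1],"turn":[0.09,-0.48,-0.325]},{"claw":0.0,"linear":[-35,49,-2],"turn":[0.12,-0.514,-0.437]},{"claw":0.0,"linear":[-43,61,-2],"turn":[0.15,-0.509,-0.55]},{"claw":0.0,"linear":[-52,73,-2],"turn":[0.18,-0.503,-0.66]},{"claw":0.0,"linear":[-59,83,-3],"turn":[0.2,-0.497,-0.75]}])

```text
time_s: 15.22
ee_pos: [0.6026, -0.1309, 0.1794]
eef_rot: [3.14, 0.002, 0.537]
force: [1.3, 0.2, -1.4]
grip_width: 0.0277
```

Run:
```python
from h import *
st()
W=np.array([.463,-.298,.076])
yaw=.9
Rm=Rt(yaw).as_matrix();p=W+(.18-.0075)*Rm[:,0]+.0089*Rm[:,2]+[0,0,.10]
print(go(p,Rt(yaw)))
```

```text
15.225 [ 0.6026 -0.1309  0.1794] [3.1395 0.0018 0.5375] q [-0.2721  0.4692  1.3496 -0.0028  1.3226  0.7619] F [ 1.3392  0.1688 -1.4202] w 0.027700639801255082
(array([-44.2,  10.9,  12.4]), array([ 0.002,  0.002, -0.362]))
```

>>> play_rows(moves=[{"claw":0.0,"linear":[-12,3,3],"turn":[0,0,-0.1]},{"claw":0.0,"linear":[-25,6,6],"turn":[0,0,-0.2]},{"claw":0.0,"linear":[-36,9,10],"turn":[0,0,-0.29]},{"claw":0.0,"linear":[-42,10.5,12],"turn":[0,0,-0.34]},{"claw":0.0,"linear":[-44,11,12.4],"turn":[0.002,0.002,-0.362]},{"claw":0.0,"linear":[-44,11,12.4],"turn":[0.002,0.002,-0.362]}])

```text
time_s: 15.98
ee_pos: [0.5704, -0.1629, 0.1671]
eef_rot: [-3.141, 0.0, 0.899]
force: [-0.2, 0.8, -1.3]
grip_width: 0.0275
```

Run:
```python
from h import *
st()
W=np.array([.463,-.298,.176])
s=vision.camera('scene');t=vision.camera('top')
print(proj('scene',[W]),proj('top',[W]))
cv2.imwrite('pics/g_s.png',s);cv2.imwrite('pics/g_t.png',t)
cv2.imwrite('pics/g1.png',np.hstack([cv2.resize(s[130:270,110:270],None,fx=2.5,fy=2.5,interpolation=2),cv2.resize(t[110:250,280:440],None,fx=2.5,fy=2.5,interpolation=2)]))
```

```text
15.975 [ 0.5704 -0.1629  0.1671] [-3.1412  0.0001  0.8988] q [-0.3399  0.4279  1.4383  0.      1.2758  0.3321] F [-0.1642  0.7734 -1.3424] w 0.02751069897247108
[[138.2475 160.4185]] [[397.6276 200.7212]]
```

View pics/g1.png

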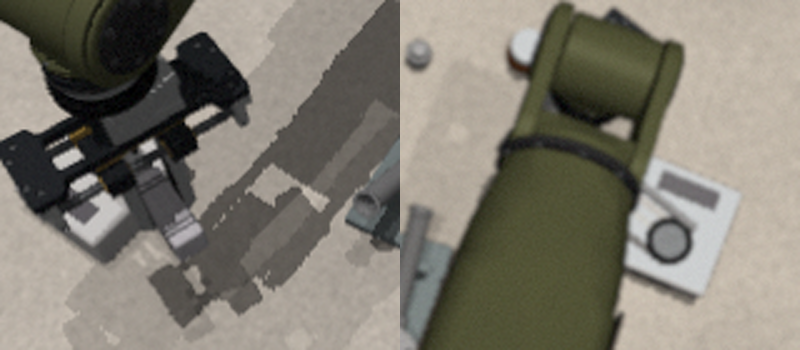

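Run:
```python
from h import *
s=cv2.imread('pics/g_s.png');o=get_obs();Rm=Ro.from_euler('xyz',o['eef_rot']).as_matrix()
G=o['ee_pos']+.0065*Rm[:,0]-.0089*Rm[:,2]
im=cv2.resize(s[180:240,155:200],None,fx=10,fy=10,interpolation=2); im2=im.copy()
P=lambda x,a,b:G+x*Rm[:,0]+a*.014*Rm[:,1]+b*.014*Rm[:,2]
for ps in ([P(.04,1,-1),P(.04,-1,-1),P(.04,-1,1),P(.04,1,1),P(.04,1,-1)],[P(-.04,1,-1),P(.04,1,-1)],[P(-.04,-1,-1),P(.04,-1,-1)],[P(-.04,-1,1),P(.04,-1,1)],[P(-.18,0,0),P(-.04,0,0)]):
    q=((proj('scene',ps)-[155,180]+.5)*10-.5).astype(np.int32);cv2.polylines(im2,[q],False,(0,255,0),1)
    print(q.tolist())
cv2.imwrite('pics/g2.png',np.hstack([im,im2])[:600,:900])
```

```text
[[240, 491], [362, 417], [389, 483], [272, 556], [240, 491]]
[[52, 221], [240, 491]]
[[170, 152], [362, 417]]
[[201, 223], [389, 483]]
[[-164, -193], [128, 222]]
```

View pics/g2.png

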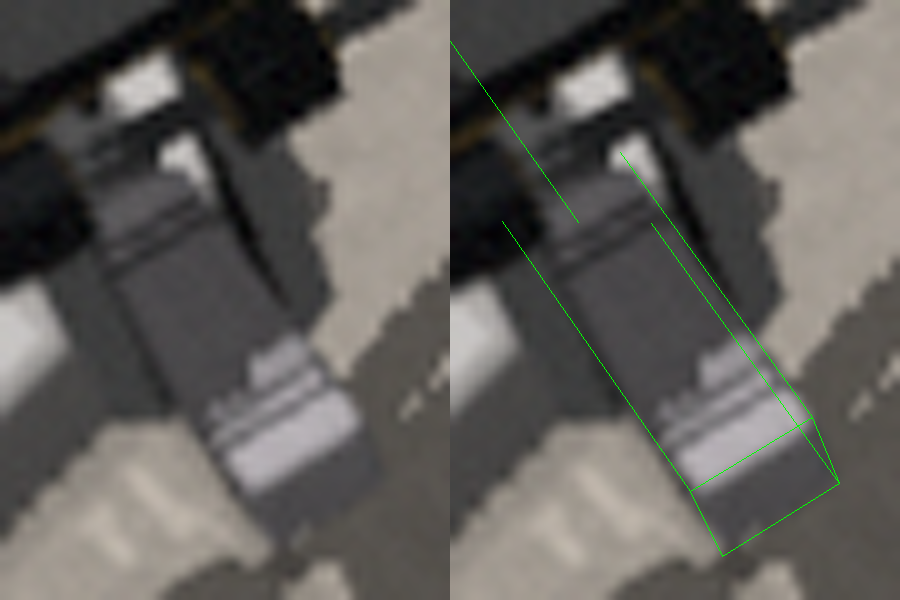

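Run:
```python
from h import *
C,_=ray('scene',[[0,0]]);print(C)
W=np.array([.463,-.298,.076]);d=C-W;print(d,np.degrees(np.arctan2(d[1],d[0])),np.degrees(np.arctan2(d[2],np.hypot(*d[:2]))))
for yaw in(.9,1.5,0,-.5,-1.2):
    G=W+.18*np.array([np.cos(yaw),np.sin(yaw),0]);print(yaw,G,proj('scene',[W,G,G+[0,0,.078],G+[0,0,.2]]).round().tolist())
```

```text
[0.92815173 0.169175   0.90286778]
[0.46515173 0.467175   0.82686778] 45.124338804976 51.43488045575397
0.9 [ 0.57488979 -0.15700116  0.076     ] [[151.0, 185.0], [187.0, 237.0], [179.0, 220.0], [165.0, 188.0]]
1.5 [ 0.4757327 -0.1184509  0.076    ] [[151.0, 185.0], [217.0, 205.0], [212.0, 186.0], [202.0, 151.0]]
0 [ 0.643 -0.298  0.076] [[151.0, 185.0], [118.0, 249.0], [105.0, 233.0], [80.0, 202.0]]
-0.5 [ 0.62096486 -0.3842966   0.076     ] [[151.0, 185.0], [89.0, 232.0], [75.0, 216.0], [47.0, 184.0]]
-1.2 [ 0.5282244  -0.46576704  0.076     ] [[151.0, 185.0], [78.0, 193.0], [64.0, 174.0], [37.0, 140.0]]
```

Run:
```python
from h import *
W=np.array([.463,-.298,.116])
yaw=1.4
for yaw in(1.15,1.4):
  Rm=Rt(yaw).as_matrix();p=W+(.18-.0065)*Rm[:,0]+.0089*Rm[:,2]
  print(p,go(p,Rt(yaw)))
```

```text
[ 0.53387257 -0.13963546  0.1071    ] (array([ -4.8, -43.1,  60.1]), array([-0.   ,  0.   , -0.251]))
[ 0.4924893  -0.12702447  0.1071    ] (array([-20.6, -83.3,  60.1]), array([-0.   ,  0.   , -0.501]))
```

>>> play_rows(moves=[{"claw":0.0,"linear":[0,-8,6],"turn":[0,0,-0.05]},{"claw":0.0,"linear":[-2,-24,18],"turn":[0,0,-0.14]},{"claw":0.0,"linear":[-5,-43,32],"turn":[0,0,-0.25]},{"claw":0.0,"linear":[-12,-62,46],"turn":[0,0,-0.37]},{"claw":0.0,"linear":[-17,-76,55],"turn":[0,0,-0.45]},{"claw":0.0,"linear":[-20.5,-83,60],"turn":[0,0,-0.5]},{"claw":0.0,"linear":[-20.5,-83,60],"turn":[0,0,-0.5]},{"claw":0.0,"linear":[-20.5,-83,60],"turn":[0,0,-0.5]}])

```text
time_s: 17.08
ee_pos: [0.4934, -0.1272, 0.1076]
eef_rot: [3.141, 0.0, 1.398]
force: [0.1, -0.4, -0.4]
grip_width: 0.0281
```

Run:
```python
from h import *
st()
s=vision.camera('scene');t=vision.camera('top')
cv2.imwrite('pics/h_s.png',s);cv2.imwrite('pics/h_t.png',t)
o=get_obs();Rm=Ro.from_euler('xyz',o['eef_rot']).as_matrix();G=o['ee_pos']+.0065*Rm[:,0]-.0089*Rm[:,2]
print('pred tip,collar',G-.18*Rm[:,0],proj('scene',[G-.18*Rm[:,0],G-.06*Rm[:,0]]),proj('top',[G-.18*Rm[:,0],G-.06*Rm[:,0]]))
cv2.imwrite('pics/h1.png',np.hstack([cv2.resize(s[150:230,120:220],None,fx=4,fy=4,interpolation=2),cv2.resize(t[140:220,330:430],None,fx=4,fy=4,interpolation=2)]))
```

```text
17.075 [ 0.4934 -0.1272  0.1076] [3.1411 0.0001 1.3975] q [-0.3242  0.3167  1.7426  0.      1.0819 -0.1509] F [ 0.1075 -0.4222 -0.4207] w 0.02813322110817445
pred tip,collar [ 0.4635 -0.2981  0.1163] [[145.7971 175.909 ]
 [188.5088 192.9871]] [[392.6517 202.9219]
 [348.665  194.6033]]
```

View pics/h1.png

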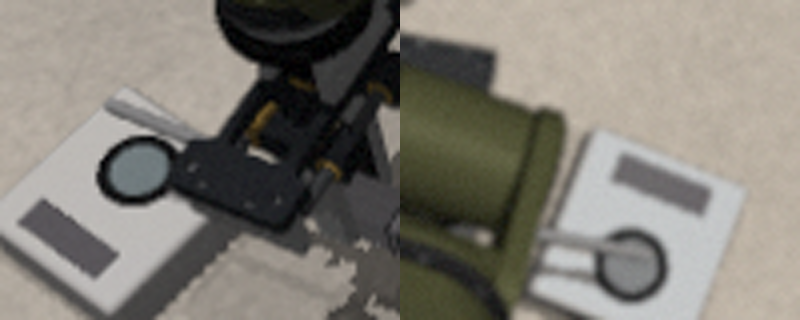

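Run:
```python
from h import *
s=cv2.imread('pics/h_s.png');t=cv2.imread('pics/h_t.png')
cv2.imwrite('pics/h2.png',np.hstack([cv2.resize(s[165:195,138:178],None,fx=10,fy=10,interpolation=0),cv2.resize(t[190:220,365:405],None,fx=10,fy=10,interpolation=0)]))
```

```text
(no output)
```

View pics/h2.png

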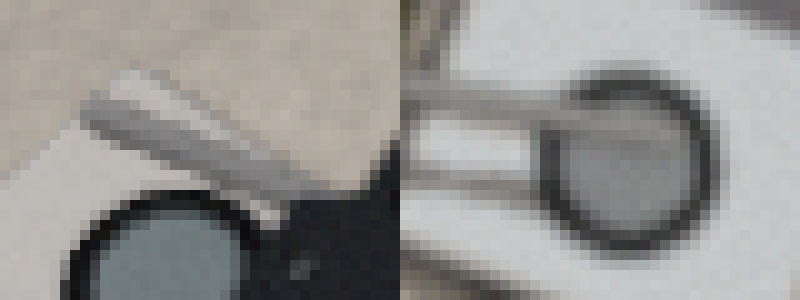

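Run:
```python
from h import *
print(tri([392.5,203.8],[145.8,175.5]))
print(onz('top',[[392.5,203.8]],.116),onz('scene',[[145.8,175.5]],.116))
# sub-pixel centroid of dark band across columns
s=cv2.imread('pics/h_s.png').astype(int);t=cv2.imread('pics/h_t.png').astype(int)
for x in range(146,170,2):
    print('s',x,s[170:188,x,1])
for x in range(372,396,2): print('t',x,t[194:212,x,1])
```

```text
(array([ 0.46153121, -0.2985449 ,  0.11533748]), np.float64(0.0013761482841740994))
[[ 0.46112716 -0.2977766   0.116     ]] [[ 0.46214581 -0.29883539  0.116     ]]
s 146 [163 164 168 164 160 143 127 135 182 186 186 184 186 185 185 186 184 168]
s 148 [157 166 166 163 155 134 128 105 108 179 184 186 184 185 186 176 117  16]
s 150 [161 162 175 186 178 141 130 126 102 108 186 185 186 184 171  82  28  55]
s 152 [162 158 167 184 185 178 135 131 120 107 149 185 185 171  85  22  47  99]
s 154 [159 162 146 154 182 185 179 135 130 119 102 146 184 166  38  37  88 124]
s 156 [165 167 171 166 151 175 180 157 126 130 114 107 178 167  23  37  87 125]
s 158 [170 173 171 169 166 150 163 180 158 122 127 110 115 154  27  21  61 114]
s 160 [167 169 171 169 168 163 150 153 173 141 128 128 104  97 123  20  19  59]
s 162 [167 169 167 170 173 172 174 164 153 165 137 130 125 109 133 131  41  13]
s 164 [170 170 170 173 171 170 171 174 167 154 156 132 127 122 104 142 175 121]
s 166 [166 170 170 172 171 175 179 176 172 167 149 132 122 131 114  83  98  52]
s 168 [167 168 167 170 175 173 167 173 172 170 170 162 1
[... 283 characters left out ...]
201 191 164 145 129 118 118 131 139 136 126 105  94 119 158]
t 380 [197 199 202 197 183 154 140 136 113  76  61  63  68  63  50  45  43  78]
t 382 [200 201 198 178 135  98 116 138 124 111 119 129 130 127 122 108  83  53]
t 384 [200 198 182 140  77  57  96 124 134 124 121 130 136 134 133 131 125 105]
t 386 [201 193 166 112  64  74 111 132 138 127 121 129 129 132 138 134 134 131]
t 388 [197 196 164 109  64  84 116 133 137 131 116 121 129 134 134 133 133 130]
t 390 [201 198 181 136  78  69  94 120 136 133 125 125 129 134 136 134 132 124]
t 392 [200 197 198 181 130  75  59  86 114 132 128 129 133 133 136 134 115  80]
t 394 [200 202 199 197 185 147 105  66  54  64  78  83  88  91  82  73  59  67]
```

Run:
```python
from h import *
for xt,yt in((372,199.9),(378,201.0),(384,202.2),(392,203.6)):
    C,D=ray('top',[[xt,yt]]);best=None
    for z in np.arange(.08,.15,.0005):
        P=C+D[0]*(z-C[2])/D[0,2];q=proj('scene',[P])[0];e=abs(q[1]-(176.5+.344*(q[0]-148)))
        if best is None or e<best[0]: best=(e,z,P,q)
    print(best)
```

```text
(np.float64(0.025978878936683714), np.float64(0.11750000000000003), array([ 0.47064107, -0.24235455,  0.1175    ]), array([165.89043923, 182.68028997]))
(np.float64(0.0019259212812698934), np.float64(0.11650000000000003), array([ 0.46803223, -0.25865928,  0.1165    ]), array([160.110601  , 180.66797266]))
(np.float64(0.0006910640726403017), np.float64(0.11500000000000003), array([ 0.46520337, -0.27509589,  0.115     ]), array([154.43811145, 178.71401928]))
(np.float64(0.048284867112244), np.float64(0.11400000000000003), array([ 0.46185526, -0.29686668,  0.114     ]), array([146.84023814, 176.05275705]))
```

>>> play_rows(moves=[{"claw":0.0,"linear":[0,0.5,5],"turn":[0,-0.004,0]},{"claw":0.0,"linear":[0.2,1,15],"turn":[0,-0.008,0]},{"claw":0.0,"linear":[0.2,1.5,26],"turn":[0,-0.012,0]},{"claw":0.0,"linear":[0.2,1.5,35],"turn":[0,-0.012,0]},{"claw":0.0,"linear":[0.2,1.5,40],"turn":[0,-0.012,0]},{"claw":0.0,"linear":[0.2,1.5,41],"turn":[0,-0.012,0]},{"claw":0.0,"linear":[0.2,1.5,41],"turn":[0,-0.012,0]},{"claw":0.0,"linear":[0.2,1.5,41],"turn":[0,-0.012,0]}])

```text
time_s: 18.18
ee_pos: [0.495, -0.1273, 0.0667]
eef_rot: [3.141, 0.012, 1.398]
force: [-0.4, -0.7, -1.2]
grip_width: 0.0279
```

Run:
```python
from h import *
st()
s=vision.camera('scene');t=vision.camera('top')
cv2.imwrite('pics/i_s.png',s);cv2.imwrite('pics/i_t.png',t)
o=get_obs();Rm=Ro.from_euler('xyz',o['eef_rot']).as_matrix();G=o['ee_pos']+.0065*Rm[:,0]-.0089*Rm[:,2]
T=G-.18*Rm[:,0];print(T,proj('scene',[T]),proj('top',[T]))
cv2.imwrite('pics/i1.png',np.hstack([cv2.resize(s[170:200,140:180],None,fx=10,fy=10,interpolation=0),cv2.resize(t[190:220,365:405],None,fx=10,fy=10,interpolation=0)]))
cv2.imwrite('pics/i2.png',np.vstack([np.hstack([s,t])[:, ::1]])[::1, ::1][:, :] if 0 else cv2.resize(np.hstack([s,t]),(800,300)))
```

```text
18.175 [ 0.495  -0.1273  0.0667] [3.1409 0.0121 1.398 ] q [-0.3172  0.3776  1.7696 -0.0142  0.992  -0.1366] F [-0.4271 -0.6508 -1.1962] w 0.027870995491597376
[ 0.4651 -0.2981  0.0777] [[150.1121 185.5711]] [[389.6071 203.7727]]
```

View pics/i1.png

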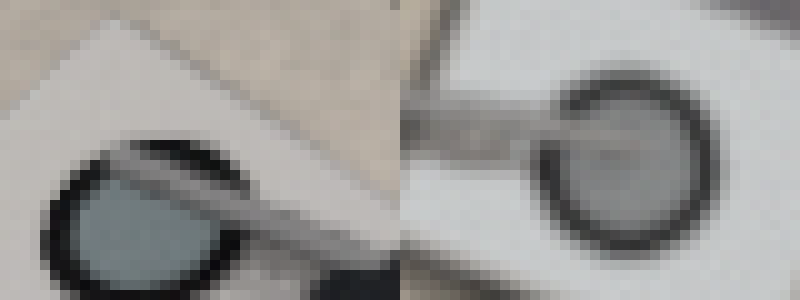

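View pics/i2.png

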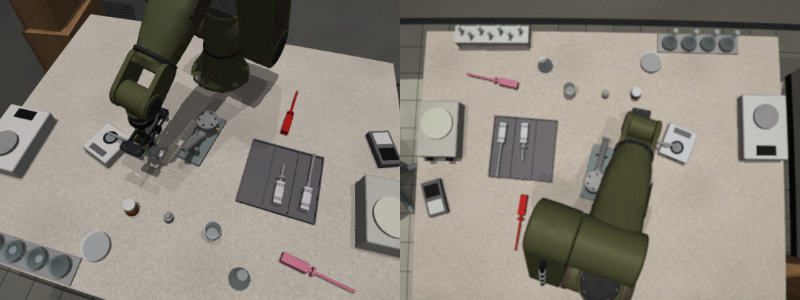

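Run:
```python
from h import *
print(tri([388.9,204.],[150.3,185.5]),onz('top',[[388.9,204.]],.076),onz('scene',[[150.3,185.5]],.076),proj('top',[[.463,-.298,.076]]),proj('scene',[[.463,-.298,.076]]))
t=cv2.imread('pics/i_t.png').astype(int)
for x in range(374,394,2): print(x,t[194:212,x,1])
s=cv2.imread('pics/i_s.png').astype(int)
for x in range(148,174,2): print(x,s[180:200,x,1])
```

```text
(array([ 0.46475685, -0.29677953,  0.07807219]), np.float64(0.0015263330222208913)) [[ 0.46460493 -0.29652506  0.076     ]] [[ 0.46384418 -0.29870674  0.076     ]] [[389.43622139 204.58811426]] [[150.70013976 185.28370731]]
374 [198 198 201 200 198 183 158 144 134 130 124 121 144 179 198 203 202 200]
376 [199 198 202 202 200 192 163 145 132 131 145 141 146 178 198 201 204 200]
378 [199 200 198 202 202 191 173 152 143 131 117 102  91 102 127 153 173 186]
380 [199 199 202 199 190 162 132 126 141 128  90  60  59  53  53  53  71  95]
382 [201 201 201 182 137  80  57  93 124 136 121 118 126 123 119 111  89  61]
384 [202 202 183 138  80  56  91 117 135 137 129 123 123 127 129 135 132 116]
386 [201 194 171 109  61  79 118 132 130 139 134 116 123 128 129 135 134 133]
388 [203 195 166 109  63  82 118 129 126 135 130 126 126 132 136 134 137 131]
390 [200 199 182 135  79  67 102 124 132 133 137 132 134 134 135 136 135 122]
392 [197 201 201 178 132  75  64  92 118 127 130 133 134 135 133 128 117  82]
148 [187 185 185 185 185 176 116  24  22  54  93 126 127 125 123 116  78  44
  12  26]
150 [186 
[... 334 characters left out ...]
 18]
158 [186 184 186 164  28  23  57 115 130 110  90 116 120 121 121 123 112  65
  16  24]
160 [185 186 185 176 121  19  21  66 121 131 106  87 115 119 109  87  40  10
  25 112]
162 [186 186 185 184 177 130  37  27  77 129 127 104  70  19  15  12  28  77
 132 168]
164 [166 184 186 184 184 186 175 128  71  93 132 122  92  44  71  86 116 144
 145 158]
166 [153 154 179 186 187 185 185 186 186 176 141 130 121  91  92 109 116 134
 146 146]
168 [169 163 155 173 186 186 184 186 187 187 170 119 129 117  94 107 110 125
 152 144]
170 [172 168 166 159 170 182 186 187 186 187 182 160 128 130 114  90 105 111
 109  99]
172 [171 173 171 169 162 166 177 187 184 186 187 182 162 125 129 109  82  73
  39  33]
```

Run:
```python
from station import hand_in
from h import *
st();print(hand_in());st()
```

```text
18.275 [ 0.4949 -0.1273  0.0667] [3.1409 0.0121 1.3979] q [-0.3172  0.3777  1.7697 -0.0142  0.9919 -0.1366] F [ 0.5317  0.182  -1.2698] w 0.02806610992303783
the job is handed in; nothing more can be done
None
the job is handed in; nothing more can be done
```

I took the collared long gauge from the tray's right-hand compartment and put it in the guide tube until its collar stopped. I held it there, drew it fully out, and finished holding it over the tip reader's window. I handed in at 18.3 s, still gripping the rod.

- **Insertion:** the arm stalled at the expected depth and the push built to about 10 N. I held it for about 0.9 s with a light push of roughly 5–10 N. From the top camera the handle's end was about where a seated collar would put it. The scene camera put it 3–5 mm further in or higher, which I took to be that camera's calibration bias.
- **Final pose:** the two cameras put the tip at about (0.4645, -0.297, 0.077) m. That is within 2 mm of the window's centre and about 31 mm above the glass. The wrist force was only the rod's weight, so nothing else appears to be touching it.
- **Levelness:** this is the least certain check. An earlier measurement suggested the tip drooped by 1° or more, so I raised it by 0.012 rad (about 0.7°). The last scene image then matched a level rod, but that measurement could be off by about 1–2°.
- **Other items:** the last wide pictures show both other rods still in the tray. The beaker, jar and weight look undisturbed, though I did not measure their positions.

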